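Slide a cutting board under the spring clip of its stand

TASK

Clip the blue cutting board into its bamboo stand ready for filleting: slide the board along the stand up to the clip, press the clip's red thumb plate fully down with one fingertip to raise the jaw, and while it is held down push the board beneath the jaw with the other fingertip in the board's handle slot, until the board sits square against both end stops. Then let the clip close on the board and move clear. Only push and press: do not lift or tip the board, and leave the other things on the counter where they are.

Things in the scene. Friction and masses are not known exactly. Their poses are not given: they have to be found in the camera images.
- stand: Fixed bamboo board stand, 375 x 190 mm. Origin on the counter (z = 0) below the clip's pivot, on the centre line; +y is the way the board is pushed (towards the clip), x across. Bed for the board 18 mm high, y = -300 to 12 mm, open at the -y end, low side lips (24 mm high) at x = +-82 mm. Beyond y = 12 mm, under the thumb plate, the stand is 12 mm high and ends at y = 75 mm.
- end_stops (a point): Mid-point between the two steel end stops, on the faces the board meets, on the bed: y = -16 mm of the stand, 18 mm high. Stops 10 mm tall, at x = +-42 to +-78 mm. The board is home when its leading edge (square) touches both: board then at y = -136 mm of the stand, slot wall at y = -36 mm, its slot 45 mm before the near end of the lowered thumb plate and 91 mm before its far end.
- clip (a joint): Spring clip, a rocker on the stand, rad: 0 = shut on the empty bed, 0.39 = jaw resting on the board, 0.6 = thumb plate fully down, jaw foot 16 mm above the bed. Springs shut when let go. Torque 0.08 N m at 0, 0.2 at 0.6 (9 N pressing 22 mm from the pivot, 5 N at 40 mm). Shut, it blocks the board; pushing the board at it only shuts it harder.
- clip_pivot (a point): Middle of the clip's pivot pin, 38 mm above the counter, pin along the stand's x between cheeks at x = +-40 mm, 46 mm high.
- jaw (a point): Foot of the clip's jaw, an upright steel lip 66 mm wide: on the bed when shut, its outer face at y = -24 mm of the stand; it swings up and out to y = -31 mm when open, its top then 50 mm above the counter, nothing of it beyond y = -34 mm. Keep the board's leading edge short of y = -34 mm until the jaw is open.
- thumb_plate (a point): Middle of the upper face of the clip's red ribbed thumb plate, 60 mm wide, 46 mm long. Fully down it is level, 22.5 mm above the counter, y = 9 to 55 mm of the stand; a fingertip on it is level with one 5.5 mm deep in the board's slot, and may slide along it. Shut, it slopes up from 30 mm high at y = 16 mm to 56 mm high at y = 54 mm.
- board: Blue plastic cutting board, 240 mm long (y), 150 mm wide (x), 10 mm thick, about 0.34 kg, loose on the bed, leading edge at its y = +120 mm, towards the clip. Origin: centre of its underside. Starts 29 to 69 mm short of home. Handle slot right through it, 90 mm wide (x = -45 to 45 mm) and 36 mm long (y = 64 to 100 mm).
- slot_wall (a point): Middle of the handle slot's wall nearest the clip, the face to push towards +y: half-way up the board's thickness, 20 mm behind its leading edge.
- jar: Bystander: open glass preserving jar, 80 mm across, 118 mm tall, some orange food in it. Origin at the middle of its underside.
- shaker: Bystander: spice shaker with a steel cap, 46 mm across, 88 mm tall. Origin at the middle of its underside.
- garlic: Bystander: garlic bulb, 50 mm across, 47 mm tall. Origin at the middle of its underside.
- lemon: Bystander: half lemon lying on its cut face, 52 mm across, 30 mm tall. Origin at the middle of its underside.
- knife: Bystander: chef's knife lying flat, 290 mm long along its y, black handle towards +y, 19 mm tall. Origin at the middle of its underside.
- bowl: Bystander: steel bowl, 136 mm across, 55 mm tall. Origin at the middle of its underside.
- pepper: Bystander: green chilli pepper lying down, 75 mm long, 25 mm tall. Origin at the middle of its underside.

How it is judged (in metres and radians):
On the way, in this order (a step that is already met when the one before it is completed fails the run):
1. a fingertip presses the clip open (value of joint clip above 0.45 rad and contact force between the fingers and clip above 1 N and not (y of board in the frame of stand above -0.139 m)), for 0.1 s.
2. the board is pushed home while the clip is held open (y of board in the frame of stand above -0.139 m and value of joint clip above 0.42 rad and contact force between the fingers and clip above 1 N), for 0.04 s.
At the end, for the whole second after the job is handed in: The board lies flat on the stand's bed, its leading edge within 3 mm of the end stops and square to the stand within 0.03 rad, at rest, and the clip has closed on it (joint between 0.30 and 0.45). The clip was pressed open past 0.45 by the fingers, and was still held open while the board came home (y of board in the frame of stand between -0.139 and -0.13 m and angle between the y axis of board and the y axis of stand, either way round below 0.03 rad and angle between board's own z axis and vertical below 0.03 rad and height (world z) of board below 0.021 m and value of joint clip between 0.3 and 0.45 rad and linear speed of board below 0.01 m/s); the robot touches nothing.
It fails at once if the board is lifted (more than 8 mm off its bed) or tipped (height (world z) of board above 0.026 m or angle between board's own z axis and vertical above 0.12 rad).
It fails at once if a bystander is moved by more than 25 mm (distance of any of jar, shaker, garlic, lemon, knife, bowl, pepper from where it was at the start of the episode above 0.025 m).
It also fails if it takes over 50 s, if anything falls off the work surface, if the arm or the gripper's body presses on something with over 40 N, if the wrist force passes 120 N, or if a joint passes its speed limit or range.

ROBOT

A 7-joint arm with a two-finger parallel gripper is mounted at the origin on the work surface. World frame = base frame: x ahead of the robot, y to its left, z up, the work surface at z = 0. Lengths are in mm, angles in rad, forces in N, time in s.
With the tool pointing down it reaches from about 400 to 875 mm from the base axis. Payload 4.4 kg.
Tool frame: the origin (TCP) lies at the very end of the fingers, on their centre line; the grasp point (between the pads) lies 19 mm behind it (grip_depth is the distance from the TCP to the grasp point, in mm); z points along the fingers, y is the direction in which the jaws open and shut (so a half turn about z gives the same grasp; the last joint's range is limited). The gripper opens to 85 mm and grips with 20 to 120 N. Pads are 22 mm wide; open, the fingers measure 114 mm over their backs; the gripper's body (76 mm by 85 mm) begins 54 mm behind the grasp point. The pads swing forward as they close: fully open they stand 13 mm farther back than shut.
Start: joints at [1.252, 0.628, 0.038, 1.517, -0.027, 0.996, -0.02], TCP at [162.603, -629.347, 231.313] pointing down, gripper open.
Joint ranges: [-3.06, 3.06], [-0.37, 2.12], [-1.25, 1.32], [0.18, 2.47], [-1.1, 4.24], [0.23, 1.98], [-2.94, 2.94]. Speed limits (rad/s): [2.57, 2.57, 3.14, 3.14, 3.14, 3.14, 3.14].

INTERFACE

Orientations are given as [roll, pitch, yaw] about the fixed x, y, z axes, in that order (R = Rz(yaw) Ry(pitch) Rx(roll)).
In Python, from cell import read_state, get_image, finish_job, recognise, outline_of, grip_depth gives the robot as it stands. The module is installed in compiled form; this text tells all that it offers.
- The arm moves only by the tool send_rows, never from a script. Its argument "rows" is a list of rows, each a list of 5 numbers: the gripper command: -1 is shut, 1 is fully open, values between are in proportion, then the shift along the tool's x, y, z in m, then the turn about the tool's z in rad. In form: [[claw, tx, ty, tz, roll], ...]. A call has 1 to 12 rows; each row shifts and turns the pose as measured when the row begins, along the tool's axes as they then stand; what a row does not reach is not made up. A row lasts 1/12 s, in which the tool goes at most 41.7 mm and 7.16 degrees, less where a joint would pass 70% of its speed; a pose out of reach is approached as far as the arm can. A call with a gripper value outside its range is refused whole. The fingers move at their own pace and stop on an object; the grip force is fixed at half the most. Time passes only in rows, so rows that do not move let the fingers close. It gives the time, the measured TCP pose, the force and the opening at its end, in the units of the state.
- read_state(): the state, without advancing time (a new reading comes with each control period).
- get_image(name): name is "scene" or "side" or "wrist"; returns a dict with "image" (384x512x3 uint8, blue, green, red), "z_map" (384x512 float32, mm along the optical axis (not along the pixel's ray), 0 where there is no reading), "K" (3x3 intrinsics, pixels), "dist" ([k1, k2, p1, p2, k3] as OpenCV has them; the pictures are not rectified), "R" (3x3) and "t" (3): a world point X has camera coordinates R X + t; the wrist camera has in their place "tool_from_camera" (4x4, takes a point from camera to tool coordinates, whose origin is the TCP and whose axes are the flange's). Camera axes: x right, y down, z forward; pixel columns grow to the right and rows downward; lengths in mm; the calibration is good to about 2 mm. A picture is of the moment at which its call begins: read the wrist's pose just before it.
- finish_job(): hands the job in, once; it reports no verdict.
Trained networks look in a picture, given as the dict that the camera call returned (one of the last four; its "shot" number tells which), for a name from the list of things; names that differ only in an ending like _2 or _b are one class to them, and where a whole thing is asked for, a point or a joint stands for the part that bears it (a point fixed in the world has none). Each returns a list of dicts, best first, with "score" (0 to 1); they miss things now and then, are a little off and sometimes report something else, mostly with a low value. They report only what shows in the picture. A call takes as long as a camera call.
- recognise(picture, query): "box" ([left, top, right, bottom] in pixels, round what is visible of it).
- outline_of(picture, query): "mask" (384x512 bool, what is visible of it) and "box" ([left, top, right, bottom] in pixels, round what is visible of it).
The state is a dict: "clock": time; "qpos": joint angles; "qd": joint speeds; "tau": joint torques, N m; "eef_pos": TCP position; "tool_rot": TCP orientation; "force": force on the tool from outside, world axes, zero at the start; "torque": the same for the moment, N m; "width": finger opening in mm.
Only numpy, scipy, OpenCV 4.12 (cv2) and the standard library are available. Lean on these libraries where they do the work, as an engineer would, in place of code of your own. Each camera call takes 0.05 s, during which the arm holds its last target.

## Working session

There is one attempt and no reset: what is moved stays moved. The work goes in short steps, Python scripts to look and compute and a tool call to move; the robot and the scene stay as the last step left them, time stands still between calls to the robot, and variables do not carry over. Pictures are saved under pics/ and viewed, and the job is handed in when it is done.

Besides the shell and the picture viewer there is one more tool, called after "Request:" by a JSON object that holds its "method" and its "body". send_rows: Moves the arm, as the interface text tells. Its arguments: {"type":"object","properties":{"rows":{"type":"array"}},"required":["rows"]}

```bash
mkdir -p pics
python3 - <<'E'
from cell import *
import cv2
s=read_state(); print(s)
for n in ["scene","side","wrist"]:
    p=get_image(n); cv2.imwrite(f"pics/{n}0.png",p["image"]); print(n,p["K"],p.get("R"),p.get("t"),p.get("tool_from_camera"),p["dist"])
E
```

```text
{'clock': 0.0, 'qpos': array([ 1.25221785,  0.62932359,  0.03841391,  1.5183657 , -0.02699751,
        0.99632966, -0.0199904 ]), 'qd': array([-0.00137391, -0.00050652, -0.00119004, -0.00281981,  0.0006878 ,
        0.00073321,  0.00010406]), 'tau': array([-2.82457968e-04, -5.63406730e+01,  1.22636531e+00, -1.93445492e+01,
        1.10581471e-02,  1.04657272e-02,  2.28264162e-05]), 'eef_pos': array([ 162.44670781, -628.71974772,  230.40393605]), 'tool_rot': array([-3.13968343e+00,  9.80911472e-06,  2.52812177e-01]), 'force': array([0.17302364, 1.2712796 , 0.30700949]), 'torque': array([-0.03680133, -0.00237669, -0.04708168]), 'width': 85.6363003991765}
scene [[360.96838964   0.         254.07993856]
 [  0.         360.96838964 193.09014951]
 [  0.           0.           1.        ]] [[ 1.25812276e-01  9.92054008e-01 -3.42025522e-04]
 [ 7.05494610e-01 -8.97131921e-02 -7.03014152e-01]
 [-6.97458691e-01  8.82065137e-02 -7.11175777e-01]] [-177.05023926 -373.88119659 1228.02283074] None [0.03719479 0.         0.         0.         0.        ]
side [[389.26274062   0.         255.3996775 ]
 [  0.         389.26274062 195.65737037]
 [  0.           0.           1.        ]] [[-0.75131251 -0.65990759  0.00717474]
 [-0.49020555  0.55075999 -0.67554567]
 [ 0.44184615 -0.51106301 -0.73728324]] [527.59629059 311.64799042 613.63501924] None [0.03963498 0.         0.         0.         0.        ]
wrist [[273.1021638    0.         254.72077755]
 [  0.         273.1021638  189.81765203]
 [  0.           0.           1.        ]] None None [[ 2.42849369e-04 -9.61388789e-01 -2.75193635e-01  6.91506501e+01]
 [ 9.99999778e-01  4.04119891e-04 -5.29325536e-04  8.76709985e-02]
 [ 6.20098858e-04 -2.75193445e-01  9.61388674e-01 -1.43865741e+02]
 [ 0.00000000e+00  0.00000000e+00  0.00000000e+00  1.00000000e+00]] [-0.0036297  0.         0.         0.         0.       ]
```

View pics/scene0.png

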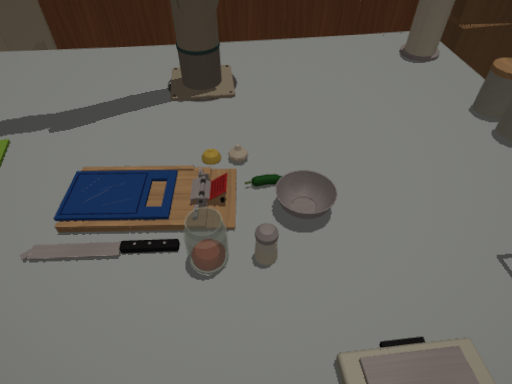

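View pics/side0.png

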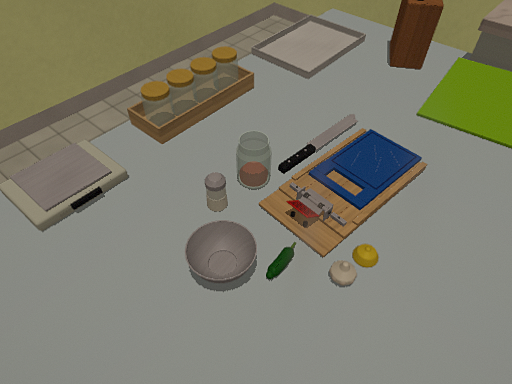

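View pics/wrist0.png

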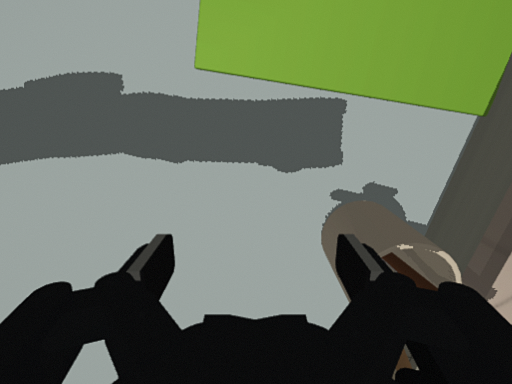

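```bash
cat > h.py <<'E'
from cell import *
import numpy as np, cv2
from scipy.spatial.transform import Rotation as Ro
def pose(s):
    T=np.eye(4);T[:3,:3]=Ro.from_euler('xyz',s['tool_rot']).as_matrix();T[:3,3]=s['eef_pos'];return T
def w2c(p,s=None):
    T=np.eye(4)
    if 'R' in p and p.get('R') is not None: T[:3,:3]=p['R'];T[:3,3]=p['t'];return T
    return np.linalg.inv(pose(s)@p['tool_from_camera'])
def pts(p,mask,s=None):
    v,u=np.nonzero(mask&(p['z_map']>0)); z=p['z_map'][v,u].astype(float)
    n=cv2.undistortPoints(np.stack([u,v],1).astype(np.float64)[:,None],p['K'],np.array(p['dist']))[:,0]
    X=np.c_[n*z[:,None],z]; T=np.linalg.inv(w2c(p,s)); return X@T[:3,:3].T+T[:3,3]
def proj(p,X,s=None):
    T=w2c(p,s); r,_=cv2.Rodrigues(T[:3,:3]); return cv2.projectPoints(np.asarray(X,float).reshape(-1,1,3),r,T[:3,3],p['K'],np.array(p['dist']))[0][:,0]
def ray(p,uv,z,s=None):
    n=cv2.undistortPoints(np.asarray(uv,float).reshape(-1,1,2),p['K'],np.array(p['dist']))[:,0]
    T=np.linalg.inv(w2c(p,s)); d=np.c_[n,np.ones(len(n))]@T[:3,:3].T; o=T[:3,3]; return o+d*((z-o[2])/d[:,2])[:,None]
E
python3 - <<'E'
from h import *
print(grip_depth if not callable(grip_depth) else [grip_depth()])
for n in ["scene","side"]:
    p=get_image(n)
    for q in ["board","stand","clip","jar","shaker","garlic","lemon","pepper","bowl","knife"]:
        o=outline_of(p,q)
        if not o: print(n,q,None);continue
        m=o[0]['mask']; X=pts(p,m)
        print(n,q,round(o[0]['score'],2),np.round(o[0]['box']),np.round(np.percentile(X,[2,50,98],axis=0)).tolist())
        if q in("board",):
            X=X[abs(X[:,2]-28)<6]
            r=cv2.minAreaRect(X[:,:2].astype(np.float32)); print(r, cv2.boxPoints(r))
        if q=="stand":
            X=X[abs(X[:,2]-18)<14]
            r=cv2.minAreaRect(X[:,:2].astype(np.float32)); print(r,cv2.boxPoints(r))
E
```

```text
18.700000000000003
scene board 0.77 [ 54. 166. 176. 220.] [[454.0, -313.0, 18.0], [539.0, -206.0, 26.0], [611.0, -82.0, 29.0]]
((526.9632568359375, -196.9942169189453), (239.86459350585938, 157.1072540283203), 83.92932891845703) [[ 436.16672 -307.9465 ]
 [ 592.3929  -324.5614 ]
 [ 617.75977  -86.04193]
 [ 461.53363  -69.42703]]
scene stand 0.62 [ 54. 166. 239. 234.] [[436.0, -295.0, 7.0], [567.0, -57.0, 17.0], [636.0, 62.0, 48.0]]
((537.4848022460938, -120.40704345703125), (373.2649230957031, 193.98489379882812), 83.79510498046875) [[ 420.88852  -295.4628  ]
 [ 613.737    -316.42953 ]
 [ 654.08105    54.648712]
 [ 461.2326     75.61545 ]]
scene clip 0.96 [188. 174. 230. 201.] [[516.0, -33.0, 29.0], [551.0, 3.0, 38.0], [580.0, 45.0, 55.0]]
scene jar 0.71 [186. 212. 231. 274.] [[679.0, -39.0, 10.0], [741.0, -4.0, 77.0], [755.0, 32.0, 117.0]]
scene shaker 0.84 [260. 223. 281. 268.] [[717.0, 90.0, 3.0], [739.0, 109.0, 59.0], [745.0, 131.0, 86.0]]
scene garlic 0.62 [228. 146. 250. 162.] [[370.0, 63.0, -1.0], [423.0, 85.0, 24.0], [436.0, 107.0, 44.0]]
scene lemon 0.62 [205. 151. 219. 164.]
[... 1129 characters left out ...]
132. 272. 191.] [[675.0, -40.0, 11.0], [700.0, 13.0, 81.0], [748.0, 34.0, 118.0]]
side shaker 0.97 [204. 170. 228. 214.] [[699.0, 95.0, 6.0], [709.0, 120.0, 59.0], [733.0, 131.0, 88.0]]
side garlic 0.7 [326. 261. 354. 286.] [[387.0, 63.0, 13.0], [407.0, 91.0, 27.0], [431.0, 106.0, 47.0]]
side lemon 0.71 [350. 245. 379. 264.] [[378.0, 0.0, 4.0], [397.0, 22.0, 19.0], [420.0, 36.0, 30.0]]
side pepper 0.64 [267. 245. 298. 282.] [[501.0, 95.0, 0.0], [510.0, 149.0, 22.0], [525.0, 182.0, 28.0]]
side bowl 0.97 [185. 220. 259. 279.] [[543.0, 152.0, 3.0], [617.0, 202.0, 23.0], [663.0, 272.0, 56.0]]
side knife 0.8 [279. 114. 359. 175.] [[648.0, -358.0, 6.0], [668.0, -204.0, 12.0], [685.0, -66.0, 21.0]]
```

Request:
{"method": "send_rows", "body": {"rows": [[0,0.0307,-0.0251,0,0],[0,0.0307,-0.0251,0,0],[0,0.0307,-0.0251,0,0],[0,0.0307,-0.0251,0,0],[0,0.0307,-0.0251,0,0],[0,0.0307,-0.0251,0,0],[0,0.0307,-0.0251,0,0],[0,0.0307,-0.0251,0,0],[0,0.0307,-0.0251,0,0],[0,0.0307,-0.0251,0,0],[0,0.0307,-0.0251,0,0],[0,0.0307,-0.0251,0,0]]}}

```text
clock: 2.25
eef_pos: [449.5, -242.8, 228.5]
tool_rot: [3.13, 0.004, 0.23]
force: [1.0, 0.0, 0.7]
width: 42.8
```

Request:
{"method": "send_rows", "body": {"rows": [[0,0.024,-0.0215,0,0],[0,0.024,-0.0215,0,0],[0,0.024,-0.0215,0,0],[0,0.024,-0.0215,0,0],[0,0.0,0,0,-0.12],[0,0.0,0,0,-0.12],[0,0.0,0,0,-0.12],[0,0.0,0,0,-0.12],[0,0.0,0,0,-0.12],[0,0.0,0,0,-0.12],[0,0.0,0,0,-0.12],[0,0.0,0,0,-0.12]]}}

```text
clock: 3.25
eef_pos: [536.0, -114.2, 229.1]
tool_rot: [3.131, 0.004, 1.236]
force: [-0.5, -0.3, -0.1]
width: 42.5
```

Request:
{"method": "send_rows", "body": {"rows": [[0,0.0,0,0,-0.12],[0,0.0,0,0,-0.12],[0,0.0,0,0,-0.03],[0,0.0,0,0,0]]}}

```text
clock: 3.58
eef_pos: [536.2, -114.7, 229.6]
tool_rot: [3.131, 0.007, 1.521]
force: [-0.0, 0.3, -0.3]
width: 42.9
```

Run:
```python
from h import *
s=read_state();print(s['eef_pos'],s['tool_rot'],s['width'],s['qpos'])
p=get_image('wrist'); im=p['image'].copy(); cv2.imwrite("pics/w1.png",im)
# predicted overlay
a=-0.107;o=np.array([548.4,-9.6]);X=np.array([np.cos(a),np.sin(a)]);Y=np.array([-np.sin(a),np.cos(a)])
L=lambda x,y,z:np.r_[o+x*X+y*Y,z]
for q in [(-75,-69.6,28),(75,-69.6,28),(-45,-89.6,28),(45,-89.6,28),(-45,-125.6,28),(45,-125.6,28),(-95,75,12),(95,75,12),(-30,54,56),(30,54,56),(-42,-16,28),(42,-16,28),(78,-16,28),(-78,-16,28)]:
    u=proj(p,L(*q),s)[0]; print(q,np.round(u,1)); cv2.circle(im,tuple(int(round(v)) for v in u),3,(0,255,255),1)
cv2.imwrite("pics/w1o.png",im)
```

```text
[ 536.17925632 -114.7111294   229.57112238] [3.13116829 0.00709203 1.52119435] 42.906378501350794 [ 0.38972168  0.49616541 -0.34561426  1.80973429  0.22295905  0.86237694
 -0.1111841 ]
(-75, -69.6, 28) [195.7 135.1]
(75, -69.6, 28) [315.7 142. ]
(-45, -89.6, 28) [219.6 152.5]
(45, -89.6, 28) [290.4 156.5]
(-45, -125.6, 28) [219.  180.1]
(45, -125.6, 28) [287.8 183.8]
(-95, 75, 12) [180.7   5.3]
(95, 75, 12) [344.4  16.6]
(-30, 54, 56) [234.2  17.3]
(30, 54, 56) [292.7  21.3]
(-42, -16, 28) [223.4  91. ]
(42, -16, 28) [293.7  95.3]
(78, -16, 28) [323.5  97.2]
(-78, -16, 28) [193.1  89.1]
```

View pics/w1o.png

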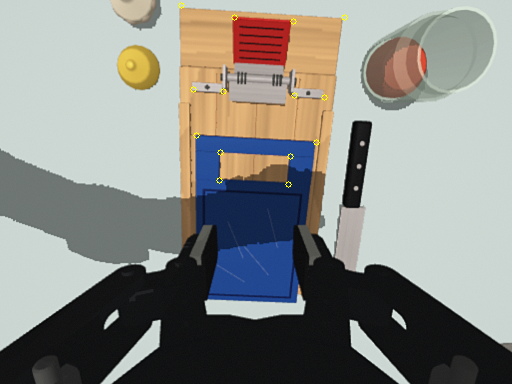

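Run:
```python
from h import *
s=read_state()
p=get_image('wrist'); z=p['z_map']
X=pts(p,z>0,s); T=np.linalg.inv(pose(s)); Xt=X@T[:3,:3].T+T[:3,3]
m=(Xt[:,2]<40)&(abs(Xt[:,1])<70)&(abs(Xt[:,0])<30)
F=Xt[m]; 
for sg in(-1,1):
    f=F[F[:,1]*sg>0]; t=f[f[:,2]>f[:,2].max()-6]
    print(len(f),np.round(f.max(0),1),np.round(f.min(0),1),np.round(t.min(0),1),np.round(t.max(0),1))
# stand refine: red plate, board edges
o=outline_of(p,'board')[0]['mask']; B=pts(p,o,s); B=B[abs(B[:,2]-28)<5]; print(np.median(B[:,2]))
r=outline_of(p,'stand')[0]; print(r['score'],r['box'])
S=pts(p,r['mask'],s); print(np.percentile(S[:,2],[5,30,50,70,95]))
```

```text
22858 [21.1 -0.  -2.9] [ -13.2  -64.8 -104.7] [ -9.7 -28.1  -8.9] [ 11.3 -21.8  -2.9]
22667 [21.2 64.  -2.6] [-1.300e+01  1.000e-01 -1.049e+02] [-10.1  20.6  -8.6] [11.2 27.  -2.6]
29.082613360843084
0.67 [179.4, 8.8, 342.3, 293.7]
[12.41201372 18.07801768 19.29088303 24.71860908 47.32950135]
```

Request:
{"method": "send_rows", "body": {"rows": [[0,0,0,0,0.057],[0,0,0,0.03,0],[0,0,0,0.03,0],[0,0,0,0.03,0],[0,0,0,0.03,0],[0,0,0,0.03,0],[0,0,0,0.025,0],[0,0,0,0,0]]}}

```text
clock: 4.45
eef_pos: [544.3, -116.8, 51.9]
tool_rot: [3.118, 0.009, 1.453]
force: [-1.6, -0.1, 0.0]
width: 42.4
```

Run:
```python
from h import *
s=read_state();print(s['eef_pos'],s['tool_rot'],s['width'])
p=get_image('wrist'); im=p['image'].copy()
a=-0.107;o=np.array([548.4,-9.6]);X=np.array([np.cos(a),np.sin(a)]);Y=np.array([-np.sin(a),np.cos(a)])
L=lambda x,y,z:np.r_[o+x*X+y*Y,z]
for q in [(-75,-69.6,28),(75,-69.6,28),(-45,-89.6,28),(45,-89.6,28),(-45,-125.6,28),(45,-125.6,28),(-42,-16,28),(42,-16,28),(78,-16,28),(-78,-16,28)]:
    u=proj(p,L(*q),s)[0];  cv2.circle(im,tuple(int(round(v)) for v in u),3,(0,255,255),1)
cv2.imwrite("pics/w2o.png",im)
d=s['eef_pos'][:2]-o; print('local',d@X,d@Y)
```

```text
[ 544.30271855 -116.81121208   51.87736182] [3.11800361 0.0094691  1.45317041] 42.39437209204125
local 7.375873567239551 -107.03563985848717
```

View pics/w2o.png

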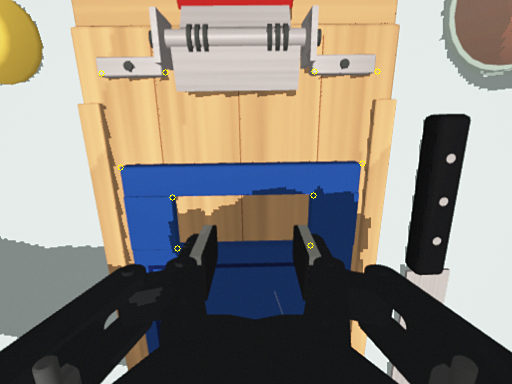

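Request:
{"method": "send_rows", "body": {"rows": [[0,0,-0.007,0,0],[0,0,0,0.01,0],[0,0,0,0.01,0],[0,0,0,0.01,0],[0,0,0,0,0]]}}

```text
clock: 4.92
eef_pos: [543.0, -116.9, 27.3]
tool_rot: [3.105, 0.01, 1.452]
force: [-0.5, -0.0, 0.8]
width: 42.8
```

```bash
cat >> h.py <<'E'
a=-0.107;o=np.array([548.4,-9.6]);X_=np.array([np.cos(a),np.sin(a)]);Y_=np.array([-np.sin(a),np.cos(a)])
L=lambda x,y,z:np.r_[o+x*X_+y*Y_,z]
def show(fn,by,cam='wrist'):
    s=read_state();p=get_image(cam); im=p['image'].copy()
    for q in [(-75,by+120,28),(75,by+120,28),(-45,by+100,28),(45,by+100,28),(-45,by+64,28),(45,by+64,28),(-42,-16,28),(42,-16,28),(78,-16,28),(-78,-16,28)]:
        u=proj(p,L(*q),s)[0];  cv2.circle(im,tuple(int(round(v)) for v in u),3,(0,255,255),1)
    cv2.imwrite(fn,im)
    d=s['eef_pos'][:2]-o; print('local',d@X_,d@Y_,s['eef_pos'][2],'rot',s['tool_rot'],'F',s['force'],'w',s['width'],s['clock'])
    return s,p
E
python3 - <<'E'
from h import *
show('pics/w3.png',-189.6)
show('pics/s3.png',-189.6,'side')
im=cv2.imread('pics/s3.png')[100:280,240:450]; cv2.imwrite('pics/s3.png',cv2.resize(im,None,fx=3.5,fy=3))
E
```

```text
local 6.0562883702889945 -107.23282208217422 27.277713404582897 rot [3.10525892 0.01011868 1.4520693 ] F [-0.54495002 -0.03900738  0.8183768 ] w 42.7629121545487 4.9167
local 6.411774508123889 -107.26763232154359 27.915659174642347 rot [3.10460113 0.01022532 1.45208741] F [ 0.11426896  0.82528607 -0.02040357] w 42.40890122709247 4.9667
```

View pics/w3.png

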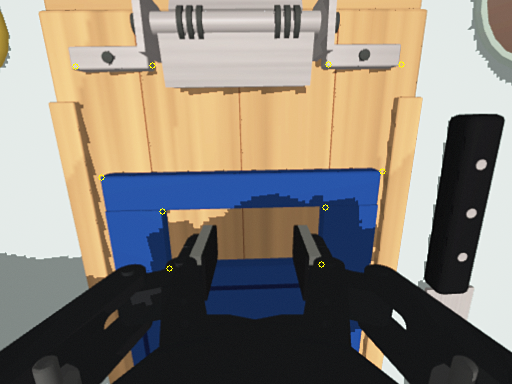

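View pics/s3.png

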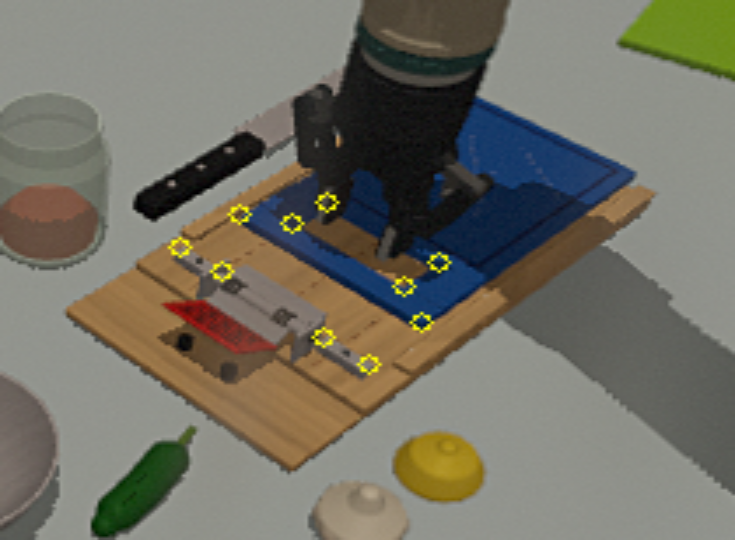

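Request:
{"method": "send_rows", "body": {"rows": [[0,0,0,0.009,0]]}}

```text
clock: 5.1
eef_pos: [545.3, -117.2, 20.5]
tool_rot: [3.101, 0.01, 1.452]
force: [0.8, 0.5, -1.3]
width: 42.7
```

Request:
{"method": "send_rows", "body": {"rows": [[0,0,0,0,0]]}}

```text
clock: 5.18
eef_pos: [544.7, -117.2, 19.5]
tool_rot: [3.102, 0.01, 1.452]
force: [0.1, -0.0, 0.1]
width: 42.8
```

Request:
{"method": "send_rows", "body": {"rows": [[0,0.006,0,0,0],[0,0.006,0,0,0],[0,0.006,0,0,0],[0,0.006,0,0,0]]}}

```text
clock: 5.52
eef_pos: [547.7, -94.7, 19.2]
tool_rot: [3.102, 0.013, 1.448]
force: [0.5, -0.5, -0.4]
width: 42.6
```

Run:
```python
from h import *
s,p=show('pics/w4.png',-189.6+12)
```

```text
local 8.396952134412492 -84.63905165592843 19.154377001809276 rot [3.102057   0.01269397 1.44836823] F [ 0.52192424 -0.54589672 -0.35520311] w 42.56885193910605 5.5167
```

View pics/w4.png

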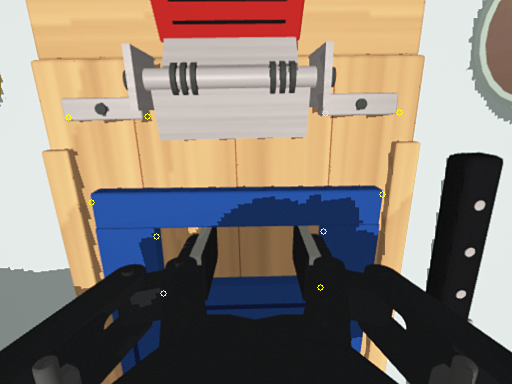

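```bash
cat >> h.py <<'E'
def lead(s,p,save=None):
    "leading edge fit of blue board from wrist view at z=28"
    im=p['image'].astype(int); b=(im[:,:,0]>90)&(im[:,:,0]>im[:,:,2]*2)&(im[:,:,0]>im[:,:,1]*1.5)
    b=cv2.morphologyEx(b.astype(np.uint8),cv2.MORPH_OPEN,np.ones((3,3)))
    uv=[]
    for u in range(0,512):
        v=np.nonzero(b[:,u])[0]
        if len(v)>10: uv.append((u,v[0]))
    W=ray(p,uv,28,s)[:,:2]-o; l=np.c_[W@X_,W@Y_]
    m=l[:,1]>np.median(l[:,1])-8; l=l[m]
    for _ in range(4):
        c=np.polyfit(l[:,0],l[:,1],1); r=l[:,1]-np.polyval(c,l[:,0]); l=l[abs(r)<max(1.5,2*np.median(abs(r)))]
    print('lead edge y at x=0: %.1f slope %.4f  x %.1f..%.1f'%(c[1],c[0],l[:,0].min(),l[:,0].max()))
E
python3 - <<'E'
from h import *
s=read_state();p=get_image('wrist');lead(s,p)
# same measure for reference: stop faces at z=28 & bed edge pixel picks
for uv in [(68,117),(148,117),(325,114),(399,113)]:
    w=ray(p,[uv],28,s)[0,:2]-o; print(uv,w@X_,w@Y_)
E
```

```text
lead edge y at x=0: -51.5 slope -0.0143  x -73.2..73.7
(68, 117) -78.15826342929577 -14.106521109476558
(148, 117) -41.47953618500936 -14.650222934596908
(325, 114) 42.24779570661817 -14.42762906770565
(399, 113) 78.3808957405483 -14.41858742105772
```

Request:
{"method": "send_rows", "body": {"rows": [[0,0.005,0,0,0],[0,0.005,0,0,0],[0,0.004,0,0,0]]}}

```text
clock: 5.87
eef_pos: [549.4, -79.2, 19.2]
tool_rot: [3.102, 0.013, 1.45]
force: [0.5, -0.8, 0.9]
width: 42.6
```

Run:
```python
from h import *
s,p=show('pics/w5.png',-158);lead(s,p)
```

```text
local 8.397636267923781 -69.07075362422516 19.172392312165 rot [3.1023067  0.01271236 1.44962761] F [ 0.52503493 -0.84513504  0.94988712] w 42.60165330453936 5.8667
lead edge y at x=0: -37.9 slope -0.0142  x -73.4..74.1
```

View pics/w5.png

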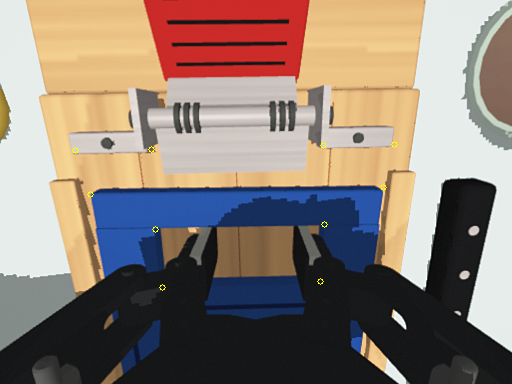

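Request:
{"method": "send_rows", "body": {"rows": [[0,-0.006,0,0,0],[0,0,0,-0.03,0],[0,0,0,-0.03,0],[0,0,0,-0.03,0],[0.87,0,0,0,0.12],[0.87,0,0,0,0.12],[0.87,0,0,0,0.12],[0.87,0,0,0,0.12],[0.87,0,0,0,0.12],[0.87,0,0,0,0.12],[0.87,0,0,0,0.12],[0.87,0,0,0,0.12]]}}

```text
clock: 6.92
eef_pos: [546.0, -82.7, 114.1]
tool_rot: [3.114, -0.033, 0.458]
force: [-0.5, -0.4, -0.3]
width: 80.1
```

Request:
{"method": "send_rows", "body": {"rows": [[0.87,0,0,0,0.12],[0.87,0,0,0,0.12],[0.87,0,0,0,0.12],[0.87,0,0,0,0.12],[0.87,0,0,0,0]]}}

```text
clock: 7.33
eef_pos: [546.0, -83.2, 114.3]
tool_rot: [3.134, -0.043, -0.046]
force: [-0.3, -0.1, -0.4]
width: 80.0
```

Run:
```python
from h import *
s,p=show('pics/w6.png',-156.5);print(s['qpos'])
```

```text
local 5.440015958245434 -73.4225349593578 114.32348808867685 rot [ 3.13427844 -0.04317576 -0.04572344] F [-0.28179716 -0.12308751 -0.35057454] w 79.97609545693624 7.3333
[-0.01223612  0.64168329  0.16551629  1.94458773 -0.18935029  0.52590349
 -1.33586012]
```

View pics/w6.png

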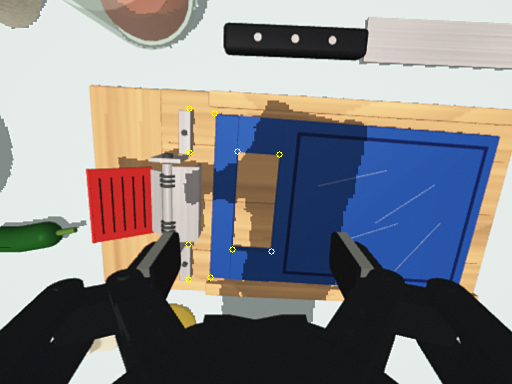

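Request:
{"method": "send_rows", "body": {"rows": [[0.87,0,0,0,0.061],[0.87,-0.004,-0.017,0,0],[0.87,-0.004,-0.017,0,0],[0.87,-0.003,-0.017,0,0],[0.87,0,0,0,0]]}}

```text
clock: 7.8
eef_pos: [539.9, -31.9, 113.5]
tool_rot: [3.136, -0.044, -0.09]
force: [0.5, 1.1, 0.1]
width: 79.8
```

Run:
```python
from h import *
s,p=show('pics/w7.png',-156.5);print(s['qpos'])
z=p['z_map']
X=pts(p,z>0,s); T=np.linalg.inv(pose(s)); Xt=X@T[:3,:3].T+T[:3,3]
F=Xt[(Xt[:,2]<30)&(abs(Xt[:,1])<70)&(abs(Xt[:,0])<30)]
for sg in(-1,1):
    f=F[(F[:,1]*sg>0)&(F[:,2]<15)]; f=f[f[:,2]<8]; t=f[f[:,2]>np.percentile(f[:,2],99.8)-6]
    print(np.round(np.percentile(f[:,2],[99,99.8,100]),1),np.round(t.min(0),1),np.round(t.max(0),1))
# pixel picks of stops etc later
```

```text
local -6.0344835662555285 -23.055310488257753 113.51646515644279 rot [ 3.13613961 -0.0443592  -0.08978002] F [0.51667464 1.14988221 0.12821978] w 79.7504979478686 7.8
[-0.12563395  0.6332916   0.19016191  1.97658303 -0.21546057  0.50605077
 -1.44801907]
[-20.4 -14.7 -12.1] [-11.6 -51.6 -20.7] [ 11.4 -39.4 -12.1]
[-20.  -14.8 -12.2] [-11.5  39.5 -20.8] [ 11.1  51.7 -12.2]
```

View pics/w7.png

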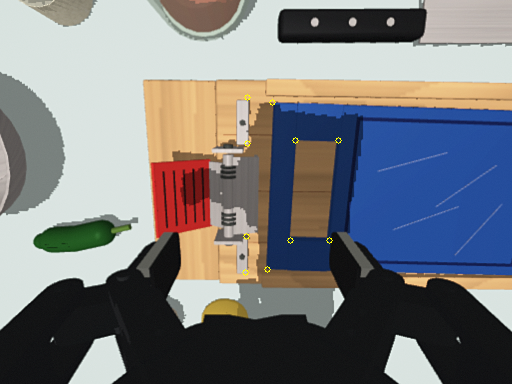

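Request:
{"method": "send_rows", "body": {"rows": [[0.87,0,0,0.025,0],[0.87,0,0,0.025,0],[0.87,0,0,0.02,0],[0.87,0,0,0,0]]}}

```text
clock: 8.18
eef_pos: [546.9, -39.2, 43.9]
tool_rot: [3.133, -0.053, -0.084]
force: [-0.2, -0.7, -0.5]
width: 80.1
```

Run:
```python
from h import *
s,p=show('pics/w8.png',-156.5)
show('pics/s8.png',-156.5,'side')
im=cv2.imread('pics/s8.png')[100:280,240:450]; cv2.imwrite('pics/s8.png',cv2.resize(im,None,fx=3.5,fy=3))
```

```text
local 1.657034999068888 -29.572989955101185 43.924017680537496 rot [ 3.13308697 -0.05333536 -0.08444839] F [-0.19004193 -0.69773143 -0.46189995] w 80.07961616797644 8.1833
local 2.395969020061183 -29.951372771840923 45.34738138138643 rot [ 3.1328501  -0.05499746 -0.08532705] F [ 0.58809487 -0.37089183  0.1731116 ] w 79.60020234799356 8.2333
```

View pics/w8.png

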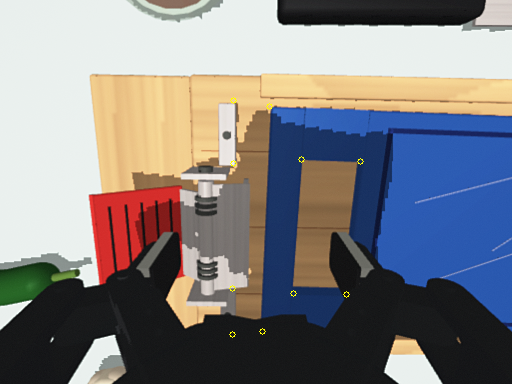

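View pics/s8.png

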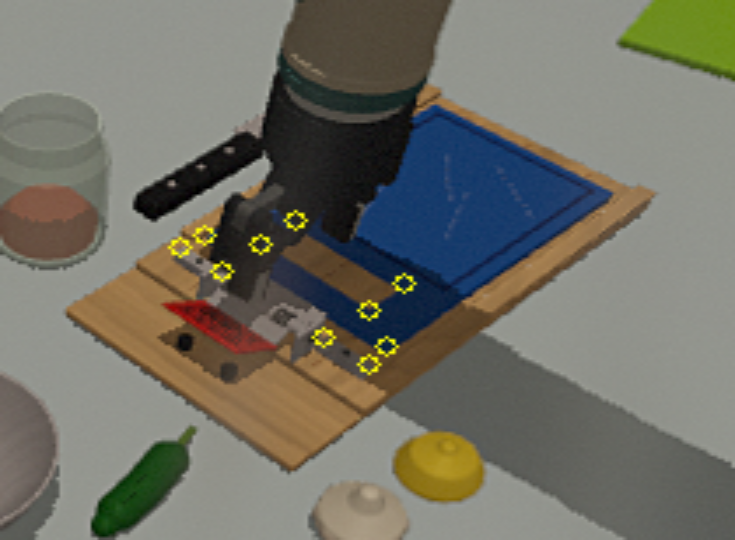

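Request:
{"method": "send_rows", "body": {"rows": [[0.87,-0.001,-0.007,0,0.02],[0.87,0,-0.002,0,0],[0.87,0,0,0,0]]}}

```text
clock: 8.53
eef_pos: [550.1, -31.4, 49.6]
tool_rot: [3.134, -0.062, -0.109]
force: [0.4, -0.1, 0.1]
width: 79.8
```

Run:
```python
from h import *
s,p=show('pics/w9.png',-156.5)
```

```text
local 4.027622509123161 -21.484819787541056 49.5804481596809 rot [ 3.13431431 -0.06191972 -0.10876836] F [ 0.37278773 -0.06639078  0.13367624] w 79.84692695093547 8.5333
```

Request:
{"method": "send_rows", "body": {"rows": [[0.87,-0.002,0,0.012,0],[0.87,-0.002,0,0.012,0]]}}

```text
clock: 8.75
eef_pos: [551.1, -30.9, 28.9]
tool_rot: [3.135, -0.071, -0.107]
force: [-0.1, 0.3, -0.5]
width: 79.9
```

Request:
{"method": "send_rows", "body": {"rows": [[0.87,-0.002,0.001,0.008,0]]}}

```text
clock: 8.83
eef_pos: [551.0, -31.4, 21.4]
tool_rot: [3.135, -0.074, -0.106]
force: [0.5, -0.4, 5.7]
width: 79.8
```

Run:
```python
from h import *
s,p=show('pics/w10.png',-156.5)
```

```text
local 4.934602119202201 -21.348746581610662 21.38073156827468 rot [ 3.13523746 -0.07386942 -0.10624637] F [ 0.54417168 -0.3669399   5.70978242] w 79.75522309877306 8.8333
```

View pics/w10.png

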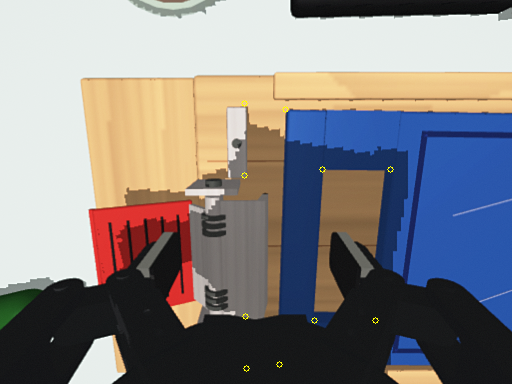

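Request:
{"method": "send_rows", "body": {"rows": [[0.87,-0.001,0,0.006,0]]}}

```text
clock: 8.97
eef_pos: [550.5, -33.0, 15.6]
tool_rot: [3.134, -0.075, -0.107]
force: [-4.4, -8.4, 12.8]
width: 80.0
```

Request:
{"method": "send_rows", "body": {"rows": [[0.87,-0.001,0,0.005,0]]}}

```text
clock: 9.05
eef_pos: [550.2, -35.6, 11.7]
tool_rot: [3.131, -0.076, -0.109]
force: [-5.5, -4.3, 29.1]
width: 79.6
```

Run:
```python
from h import *
s,p=show('pics/w11.png',-156.5)
show('pics/s11.png',-156.5,'side')
im=cv2.imread('pics/s11.png')[100:280,240:450]; cv2.imwrite('pics/s11.png',cv2.resize(im,None,fx=3.5,fy=3))
```

```text
local 4.594668807950316 -25.64061386854055 11.682695276885317 rot [ 3.13149094 -0.07633761 -0.10893444] F [-5.4898292  -4.30907214 29.13352772] w 79.57236911895573 9.05
local 4.558747499163343 -25.571944927853274 11.908522394188727 rot [ 3.13188345 -0.07631881 -0.10923623] F [-4.11921314 -5.83827998 18.53401078] w 79.90683429882199 9.1
```

View pics/w11.png

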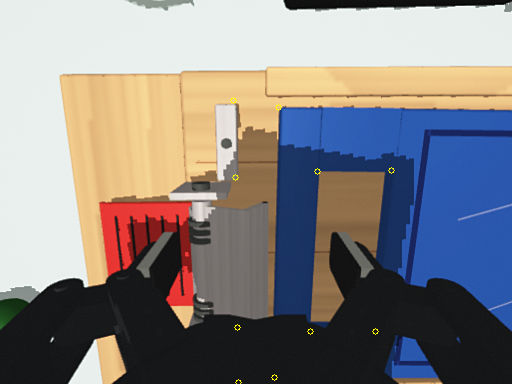

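View pics/s11.png

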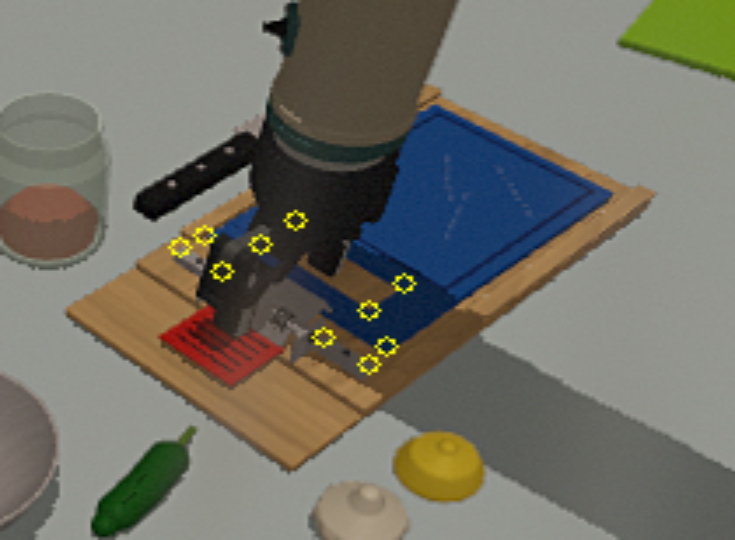

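```bash
cat >> h.py <<'E'
def plate(s,p):
    im=p['image'].astype(int); m=(im[:,:,2]>90)&(im[:,:,2]>2.5*im[:,:,0])&(im[:,:,2]>2.5*im[:,:,1])
    W=pts(p,m,s); l=np.c_[(W[:,:2]-o)@X_,(W[:,:2]-o)@Y_,W[:,2]]
    l=l[(abs(l[:,0])<32)&(l[:,1]>5)&(l[:,1]<62)]
    A=np.c_[l[:,1],np.ones(len(l))]; c=np.linalg.lstsq(A,l[:,2],rcond=None)[0]
    print('plate n%d z at y=12: %.1f y=30: %.1f y=50: %.1f slope %.3f rad'%(len(l),c@[12,1],c@[30,1],c@[50,1],np.arctan(c[0])))
E
python3 - <<'E'
from h import *
s=read_state()
p=get_image('wrist');plate(s,p);lead(s,p)
p=get_image('side');plate(s,p)
p=get_image('scene');plate(s,p); print(read_state()['force'])
E
```

```text
plate n4756 z at y=12: 24.2 y=30: 24.2 y=50: 24.2 slope -0.001 rad
lead edge y at x=0: -37.1 slope -0.3977  x -15.6..74.5
plate n299 z at y=12: 23.1 y=30: 23.2 y=50: 23.2 slope 0.003 rad
plate n201 z at y=12: 23.4 y=30: 22.6 y=50: 21.6 slope -0.047 rad
[-3.13404311 -5.05812583 13.45455754]
```

Request:
{"method": "send_rows", "body": {"rows": [[0.87,0,-0.005,0.002,0],[0.87,0,-0.005,0.002,0]]}}

```text
clock: 9.47
eef_pos: [550.0, -35.3, 12.3]
tool_rot: [3.123, -0.077, -0.116]
force: [-7.3, -12.0, 20.5]
width: 79.6
```

Run:
```python
from h import *
s,p=show('pics/w12.png',-156.5);plate(s,p)
```

```text
local 4.310114178069452 -25.389116215241703 12.291594340136221 rot [ 3.1232061  -0.07730291 -0.11638052] F [ -7.34927016 -12.00929101  20.52063241] w 79.58104020874148 9.4667
plate n4736 z at y=12: 24.1 y=30: 24.0 y=50: 24.0 slope -0.003 rad
```

Request:
{"method": "send_rows", "body": {"rows": [[0.87,0,-0.01,0.0005,0],[0.87,0,-0.01,0.0005,0]]}}

```text
clock: 9.68
eef_pos: [552.2, -27.6, 15.1]
tool_rot: [3.112, -0.082, -0.128]
force: [-0.7, -6.7, 9.3]
width: 80.0
```

Request:
{"method": "send_rows", "body": {"rows": [[0.87,0,-0.007,0.003,-0.015]]}}

```text
clock: 9.77
eef_pos: [553.8, -24.9, 14.1]
tool_rot: [3.107, -0.084, -0.117]
force: [-2.6, -7.8, 11.8]
width: 79.8
```

Run:
```python
from h import *
s,p=show('pics/w13.png',-156.5);plate(s,p)
show('pics/s13.png',-156.5,'side')
im=cv2.imread('pics/s13.png')[100:280,240:450]; cv2.imwrite('pics/s13.png',cv2.resize(im,None,fx=3.5,fy=3))
```

```text
local 7.030218019527238 -14.679173900430886 14.098825549150273 rot [ 3.10705891 -0.08441469 -0.11651802] F [-2.6364154  -7.77798804 11.78331519] w 79.79268412500582 9.7667
plate n5061 z at y=12: 24.3 y=30: 24.7 y=50: 25.1 slope 0.022 rad
local 7.25065135939545 -13.763521476164119 13.698695611468972 rot [ 3.10724462 -0.08462687 -0.11445238] F [-0.74120783 -7.66483047 10.69587032] w 79.8529750398987 9.8167
```

View pics/w13.png

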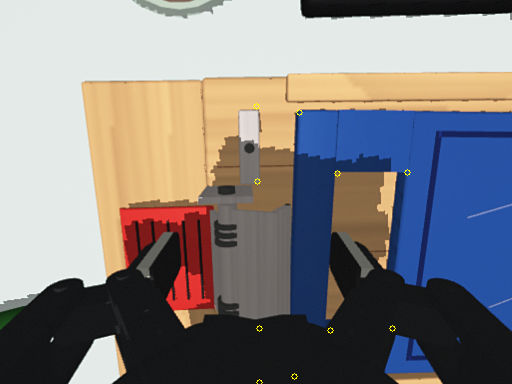

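View pics/s13.png

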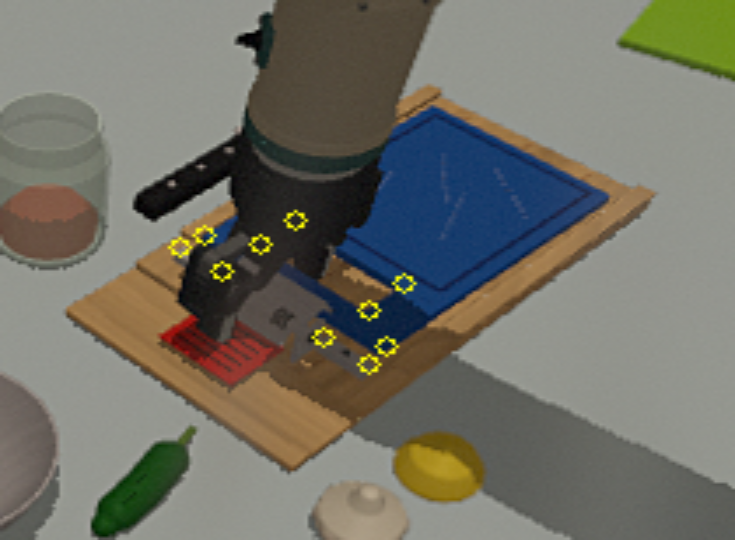

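Request:
{"method": "send_rows", "body": {"rows": [[0.81,0,-0.001,0.002,0],[0.75,0,-0.001,0.001,0]]}}

```text
clock: 10.03
eef_pos: [554.4, -22.0, 14.7]
tool_rot: [3.109, -0.085, -0.115]
force: [-3.5, -0.5, 12.8]
width: 74.6
```

Run:
```python
from h import *
s,p=show('pics/w14.png',-150);plate(s,p)
```

```text
local 7.254561712752555 -11.695545657031639 14.69756139342512 rot [ 3.10920407 -0.08485244 -0.11495622] F [-3.45428258 -0.54903225 12.83696169] w 74.64676602148461 10.0333
plate n4911 z at y=12: 23.9 y=30: 23.8 y=50: 23.7 slope -0.006 rad
```

View pics/w14.png

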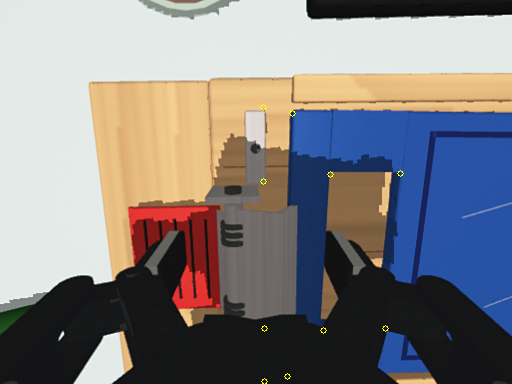

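Request:
{"method": "send_rows", "body": {"rows": [[0.69,0,-0.0015,0.001,0],[0.63,0,-0.0015,0.001,0],[0.57,0,-0.0015,0.001,0]]}}

```text
clock: 10.33
eef_pos: [554.6, -17.9, 17.1]
tool_rot: [3.11, -0.086, -0.115]
force: [-2.7, -5.2, 7.4]
width: 67.3
```

Run:
```python
from h import *
s,p=show('pics/w15.png',-143);plate(s,p)
```

```text
local 7.094118352492862 -7.573065827450772 17.12329173135955 rot [ 3.11045215 -0.08610032 -0.11464385] F [-2.7190814  -5.24049877  7.44143791] w 67.2935652173349 10.3333
plate n4773 z at y=12: 23.9 y=30: 23.9 y=50: 23.8 slope -0.003 rad
```

View pics/w15.png

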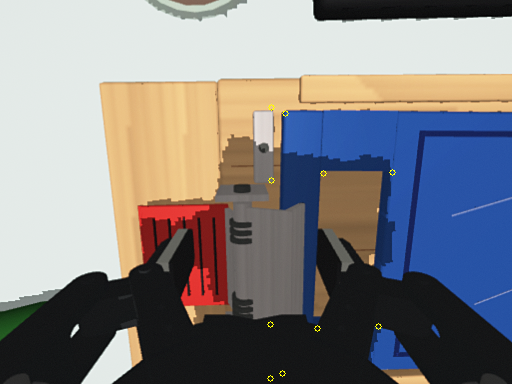

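Request:
{"method": "send_rows", "body": {"rows": [[0.51,0,-0.0015,0.0015,0],[0.45,0,-0.0015,0.001,0],[0.4,0,-0.0015,0.001,0]]}}

```text
clock: 10.63
eef_pos: [555.1, -17.6, 18.9]
tool_rot: [3.108, -0.088, -0.118]
force: [-2.6, -5.8, 3.5]
width: 59.9
```

Run:
```python
from h import *
s,p=show('pics/w16.png',-136);plate(s,p)
```

```text
local 7.476026269254983 -7.229368827256718 18.936103416417826 rot [ 3.10781946 -0.08840257 -0.11772293] F [-2.63714228 -5.75237324  3.50931056] w 59.940839280707614 10.6333
plate n4455 z at y=12: 23.9 y=30: 23.9 y=50: 23.9 slope -0.000 rad
```

View pics/w16.png

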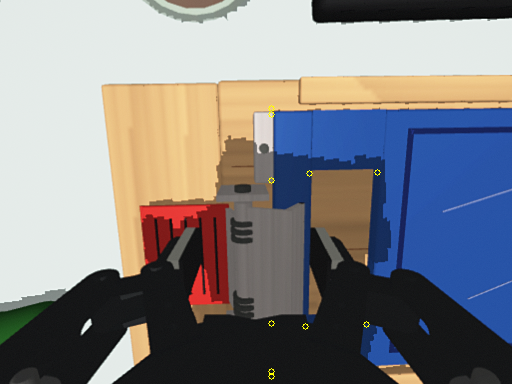

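Request:
{"method": "send_rows", "body": {"rows": [[0.38,0,-0.003,0.002,0],[0.36,0,-0.003,0.001,0],[0.34,0,-0.003,0.001,0]]}}

```text
clock: 10.93
eef_pos: [555.2, -18.9, 19.7]
tool_rot: [3.099, -0.091, -0.127]
force: [-1.4, -6.3, 3.3]
width: 57.1
```

Run:
```python
from h import *
s,p=show('pics/w17.png',-136);plate(s,p)
im=cv2.imread('pics/w17.png')[80:400,200:420]; cv2.imwrite('pics/w17.png',cv2.resize(im,None,fx=2.5,fy=1.9))
```

```text
local 7.727118491320027 -8.504932260732678 19.711186533558248 rot [ 3.0992697  -0.09054692 -0.1267618 ] F [-1.44187611 -6.32569368  3.31682699] w 57.12878020003262 10.9333
plate n4278 z at y=12: 23.9 y=30: 23.9 y=50: 23.9 slope 0.001 rad
```

View pics/w17.png

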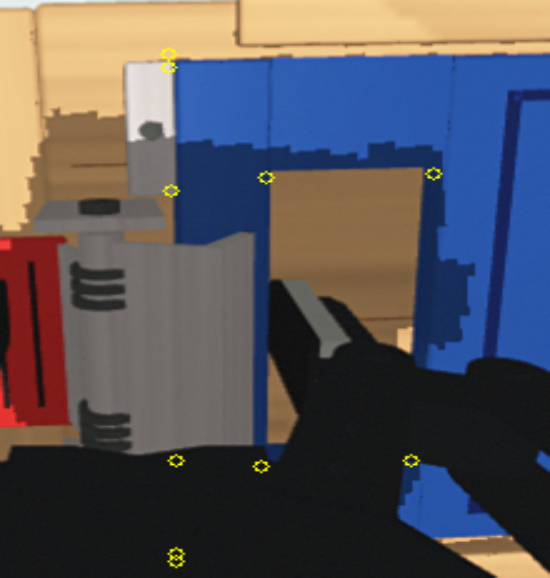

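Run:
```python
from h import *
for c in('side','scene'):
    p=get_image(c); im=p['image']
    if c=='side': b=im[140:250,250:400]
    else: b=im[150:240,130:250]
    cv2.imwrite(f'pics/{c}18.png',cv2.resize(b,None,fx=5,fy=5,interpolation=cv2.INTER_CUBIC))
print(read_state()['force'])
```

```text
[-2.66348227 -6.36064166  8.97266728]
```

View pics/side18.png

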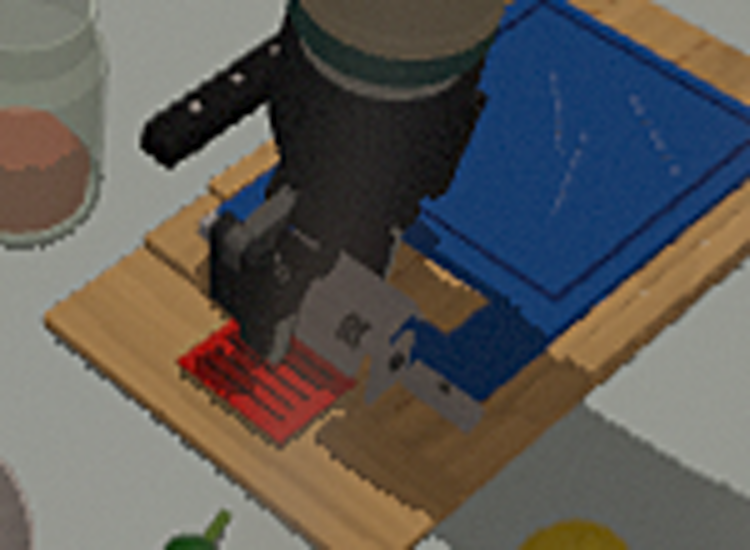

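View pics/scene18.png

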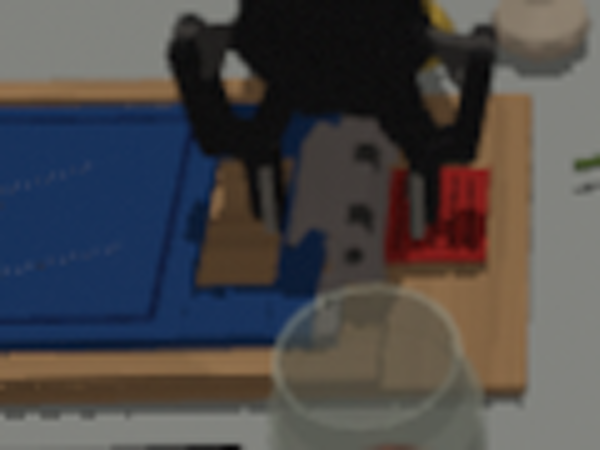

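Request:
{"method": "send_rows", "body": {"rows": [[0.32,0,-0.006,0.002,0],[0.3,0,-0.006,0.002,0]]}}

```text
clock: 11.25
eef_pos: [555.3, -19.3, 19.8]
tool_rot: [3.088, -0.092, -0.136]
force: [-6.1, -11.4, 22.6]
width: 56.0
```

Run:
```python
from h import *
s,p=show('pics/w19.png',-136);plate(s,p)
```

```text
local 7.9330761915712795 -8.939717389386661 19.77616014600631 rot [ 3.08846101 -0.09205349 -0.1362706 ] F [ -6.12175992 -11.3850232   22.62971224] w 55.986632121649485 11.25
plate n4126 z at y=12: 23.9 y=30: 23.8 y=50: 23.7 slope -0.004 rad
```

View pics/w19.png

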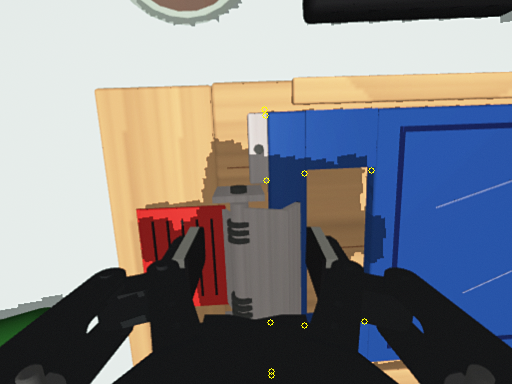

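Request:
{"method": "send_rows", "body": {"rows": [[0.42,0,0.001,0,0],[0.48,0,0.001,0,0]]}}

```text
clock: 11.47
eef_pos: [555.3, -23.7, 22.9]
tool_rot: [3.087, -0.094, -0.139]
force: [-0.3, 2.5, 4.9]
width: 63.1
```

Run:
```python
from h import *
s,p=show('pics/w20.png',-136);plate(s,p)
```

```text
local 8.379641761648589 -13.245503639967321 22.852822787367927 rot [ 3.08668239 -0.0944388  -0.13875309] F [-0.29857631  2.47480858  4.90994523] w 63.14999766959448 11.4667
plate n4221 z at y=12: 25.9 y=30: 28.7 y=50: 31.7 slope 0.150 rad
```

View pics/w20.png

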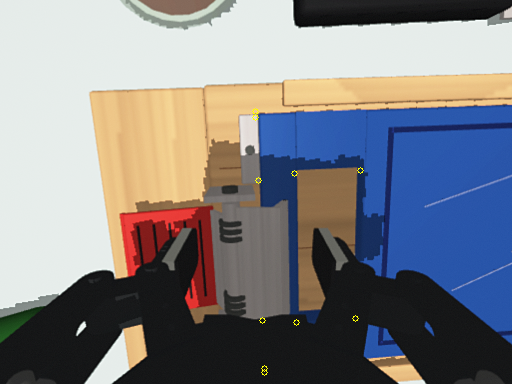

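Request:
{"method": "send_rows", "body": {"rows": [[0.48,0,0.001,-0.008,0],[0.48,0,0.001,-0.015,0],[0.48,0,0.001,-0.025,0],[0.48,0,0,-0.035,0],[0.48,0,0,-0.035,0],[0.48,0,0,-0.035,0],[0.48,0,0,-0.035,0],[0.48,0,0,0,0]]}}

```text
clock: 12.18
eef_pos: [534.7, -15.0, 221.0]
tool_rot: [3.087, -0.087, -0.14]
force: [1.2, 0.2, 0.6]
width: 63.2
```

Run:
```python
from h import *
s,p=show('pics/w21.png',-136);plate(s,p)
for c in('side','scene'):
    p=get_image(c); im=p['image']
    b=im[100:280,220:440] if c=='side' else im[130:280,20:260]
    cv2.imwrite(f'pics/{c}21.png',cv2.resize(b,None,fx=3.3,fy=3.3,interpolation=cv2.INTER_CUBIC))
    for q in ['jar','shaker','garlic','lemon','pepper','bowl','knife']:
        oo=outline_of(p,q)
        if oo: print(c,q,np.round(np.median(pts(p,oo[0]['mask']),axis=0)))
```

```text
local -13.021603522075422 -6.829434176595264 221.03771496557937 rot [ 3.08733324 -0.0874588  -0.14043132] F [1.22204701 0.24464396 0.64433049] w 63.21952507090331 12.1833
plate n1609 z at y=12: 26.2 y=30: 30.1 y=50: 34.4 slope 0.210 rad
side jar [700.  12.  79.]
side shaker [709. 119.  56.]
side garlic [406.  91.  27.]
side lemon [398.  22.  18.]
side pepper [510. 147.  23.]
side bowl [616. 202.  23.]
side knife [ 668. -154.   13.]
scene jar [ 673. -223.   10.]
scene shaker [738. 107.  58.]
scene garlic [424.  83.  23.]
scene lemon [413.  16.  13.]
scene pepper [523. 140.  20.]
scene bowl [580. 224.  26.]
scene knife [ 673. -223.   10.]
```

View pics/w21.png

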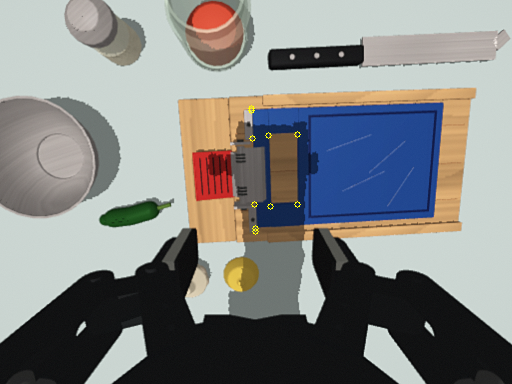

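View pics/side21.png

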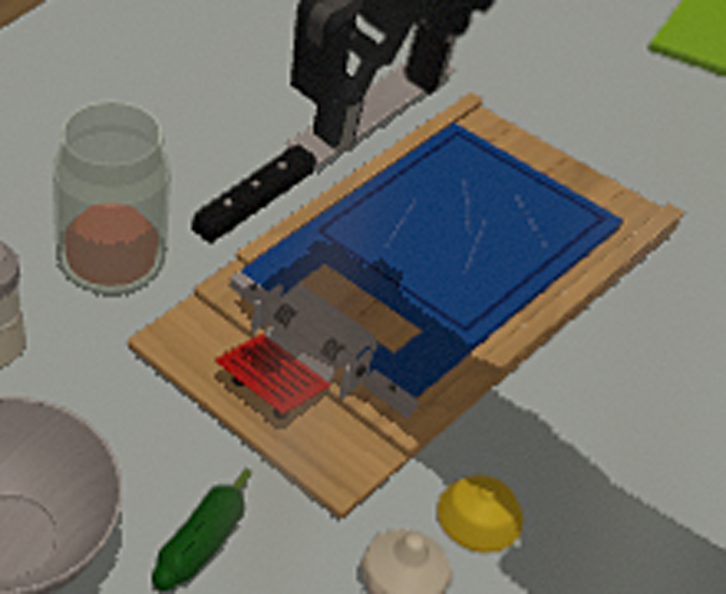

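Run:
```python
from h import *
s=read_state();p=get_image('wrist')
im=p['image'].astype(int); b=((im[:,:,0]>60)&(im[:,:,0]>im[:,:,2]*1.8)&(im[:,:,0]>im[:,:,1]*1.3)).astype(np.uint8)
b=cv2.morphologyEx(b,cv2.MORPH_OPEN,np.ones((5,5)))
v,u=np.nonzero(b); W=ray(p,np.c_[u,v],28,s)[:,:2]-o; l=np.c_[W@X_,W@Y_].astype(np.float32)
print(cv2.minAreaRect(l), np.percentile(l,[.2,99.8],axis=0))
# rear edge fit
R=[(l[abs(l[:,0]-x)<1.5,1].min(),x) for x in range(-60,61,5)]; print('rear slope',np.polyfit([r[1] for r in R],[r[0] for r in R],1))
for q in('board','stand'):
    pp=get_image('side'); M=outline_of(pp,q)[0]['mask']; Q=pts(pp,M); Q=Q[abs(Q[:,2]-20)<12]; print(q,cv2.minAreaRect(Q[:,:2].astype(np.float32)))
print(finish_job())
```

```text
((1.842498779296875, -137.46131896972656), (149.08230590820312, 239.18666076660156), 0.2724899351596832) [[ -72.09897778 -256.51225195]
 [  76.04637677  -18.51514363]]
rear slope [ 3.07092285e-03 -2.56518481e+02]
board ((536.9468383789062, -153.69049072265625), (253.91465759277344, 157.1002655029297), 84.00445556640625)
stand ((535.1041870117188, -124.02951049804688), (377.89306640625, 192.1992645263672), 83.92530059814453)
the job is handed in; nothing more can be done
None
```

The board is clipped into the stand against both end stops. I handed the job in at about 12 s of the 50 s allowed; it gives no verdict.

**What I did**
- I slid the board up to just short of the clip, with both fingertips in the handle slot.
- I turned the gripper and pressed the thumb plate fully down with one finger. The plate measured level.
- I began pushing the board under the jaw with the other finger by moving the tool. Friction on the plate was tilting the tool, so I did the rest by closing the gripper while the plate stayed down.
- I then opened the fingers slightly, let the clip close and lifted clear to a TCP height of 221 mm.

**Last checks**
- **Board position:** its centre measured y about -137.5 mm of the stand against -136 nominal, within the calibration error. The pictures show the leading edge against both stops.
- **Square:** within about 0.005 rad.
- **Clip:** the thumb plate slopes 0.21 rad, so the joint is about 0.39, with the jaw resting on the board.
- **Robot:** touching nothing, with force readings near zero.
- **Bystanders:** the side camera puts the jar, shaker, garlic, lemon, pepper and bowl within about 3 mm of where they started.

**Checks that disagreed**
- After the move the scene camera reported the jar at the knife's place, at identical coordinates, which I take as a misdetection. The side camera has the jar unmoved.
- The side camera's knife reading shifted along the blade, because the gripper hid part of it. The scene camera has the knife unmoved.
- The tool had tilted to about 0.1 rad by the end. This did not affect the result.

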